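Pull the vacuum on a casting flask: keys in order, then hold the valve open

TASK

A freshly filled casting flask stands under the bell of the white bench vacuum unit. Start the unit with its keys, one at a time and each pressed fully down and let up again: green (power), then blue (pump), then yellow (vibrator); do not press the red stop key. Then turn the black wing knob of the spring-return vacuum valve clockwise past its first two clicks to the third (three dots, full vacuum) and keep holding it there: it springs shut when let go, so the program finishes while the gripper still holds the valve at the third click. Leave the things lying round about where they are.

Things in the scene. Friction and masses are not known exactly. Their poses are not given: they have to be found in the camera images.
- vacuum_unit: White bench vacuum unit on rubber feet, fixed to the table, 180 mm deep (own x), 270 mm wide (own y), steel deck 74 mm above the table. Origin: on the table under its centre; own -x is its front, +y its left seen by someone facing the front. Keys in a row along the front of the deck; behind them the bell (left), a flat gauge 10 mm high, the valve (right).
- bell_top (a point): Top of the clear bell's black knob, 152 mm above the table, on the unit at own x +30, y +75 mm. The bell, 99 mm across, stands fixed over a filled steel flask; keep clear of it.
- green_key_top (a point): Centre of the top face of the round green key (power), 24 mm across, in a fixed steel collar 33 mm across; the top stands 9 mm above the collar and 95 mm above the table when up. Own position on the unit x -58, y +100 mm: the keys stand in a row 45 mm apart, left to right green, blue, yellow, red. The point moves with the key.
- blue_key_top (a point): Centre of the top face of the round blue key (pump start), 24 mm across, in a fixed steel collar 33 mm across; the top stands 9 mm above the collar and 95 mm above the table when up. Own position on the unit x -58, y +55 mm: the keys stand in a row 45 mm apart, left to right green, blue, yellow, red. The point moves with the key.
- yellow_key_top (a point): Centre of the top face of the round yellow key (vibrator start), 24 mm across, in a fixed steel collar 33 mm across; the top stands 9 mm above the collar and 95 mm above the table when up. Own position on the unit x -58, y +10 mm: the keys stand in a row 45 mm apart, left to right green, blue, yellow, red. The point moves with the key.
- red_key_top (a point): Centre of the top face of the round red key (stop; must not be pressed), 24 mm across, in a fixed steel collar 33 mm across; the top stands 9 mm above the collar and 95 mm above the table when up. Own position on the unit x -58, y -35 mm: the keys stand in a row 45 mm apart, left to right green, blue, yellow, red. The point moves with the key.
- green_key (a joint): How far the green key is pressed down, m: 0 up, 0.005 fully down; a spring (1.5 N at the start, 5 N fully down) lifts it again when let go. It counts as pressed from 0.0035 on.
- blue_key (a joint): How far the blue key is pressed down, m: 0 up, 0.005 fully down; a spring (1.5 N at the start, 5 N fully down) lifts it again when let go. It counts as pressed from 0.0035 on.
- yellow_key (a joint): How far the yellow key is pressed down, m: 0 up, 0.005 fully down; a spring (1.5 N at the start, 5 N fully down) lifts it again when let go. It counts as pressed from 0.0035 on.
- red_key (a joint): How far the red key is pressed down, m: 0 up, 0.005 fully down; a spring (1.5 N at the start, 5 N fully down) lifts it again when let go. It counts as pressed from 0.0035 on.
- valve_turn (a joint): Turn of the vacuum valve about its upright axis, rad: 0 at rest, growing clockwise seen from above. Clicks (ball detent, a bump of some 0.03 N m before each) at 0.436, 0.873 and 1.309 (25, 50, 75 deg), solid stop at 1.36. A spring pulls it back with 0.09 N m at rest, 0.13 N m at the third click, and beats the detents: let go anywhere, it returns to 0.
- vacuum_valve_grip (a point): Point on the valve's axis at half the height of the wing, 101 mm above the table; on the unit at own x +18, y -80 mm. Does not move as the valve turns.
- vacuum_valve: Turning valve knob: a black bar-shaped wing, gripped from above, 56 mm long (own x), 12 mm thick (own y), from 88 to 114 mm above the table, white pointer line on its +x end, on a skirt 54 mm across. Origin: on the axis, 77 mm above the table. At rest its +x points 37.5 deg left of the unit's +x (red dot); clicks one to three have one to three black dots.
- wax_pack: Grey-white block of casting wax in film, 75 x 98 x 40 mm, on the blue table. Loose bystander, origin under its centre; leave it where it is.
- clay_jar: Small terracotta jar with wire handle, 52 x 61 x 79 mm, on the blue table. Loose bystander, origin under its centre; leave it where it is.
- flux_jar: Small glass jar with black lid, 51 mm across, 54 mm high, on the red cabinet. Loose bystander, origin under its centre; leave it where it is.
- solder_tin: Flat round green tin, 65 mm across, 21 mm high, on the red cabinet. Loose bystander, origin under its centre; leave it where it is.
- solder_brick: Pale soldering brick with a scorch mark, 67 x 101 x 28 mm, on the red cabinet. Loose bystander, origin under its centre; leave it where it is.
- torch: Black table gas torch, 86 x 119 mm foot, 150 mm high, on the red cabinet. Loose bystander, origin under its centre; leave it where it is.
- dapping_block: Dark steel dapping block, 46 mm cube, on the red cabinet. Loose bystander, origin under its centre; leave it where it is.

How it is judged:
By the outcome, as a careful person would: the job done as asked, in the order asked, and still so for the second after the job is handed in, while the arm keeps its last pose, push and grip.
It also fails if it takes over 59 s, if anything falls off the work surface, if the arm or the gripper's body presses on something with over 40 N, if the wrist force passes 120 N, or if a joint passes its speed limit or range.

ROBOT

A 6-joint arm with a two-finger parallel gripper is mounted at the origin on a cart in front of the work surface, level with it; the furniture and walls round the work are solid. World frame = base frame: x ahead of the robot, y to its left, z up, the work surface at z = 0. Lengths are in m, angles in rad, forces in N, time in s.
With the tool pointing down it reaches from about 0.3 to 0.775 m from the base axis. Payload 14.6 kg.
Tool frame: the origin (TCP) lies where the fingers leave the gripper's body, on its centre line; the fingertips stand 97 mm ahead of it and the grasp point (between the pads) lies 78 mm ahead of it; z points along the fingers, y is the direction in which the jaws open and shut (so a half turn about z gives the same grasp; the last joint's range is limited). The gripper opens to 94 mm and grips with 3 to 60 N. Pads are 16 mm wide; open, the fingers measure 119 mm over their backs; the gripper's body (75 mm by 177 mm) begins 78 mm behind the grasp point.
Start: joints at [-1.378, 0.3, 1.521, -0, 1.321, -0.067], TCP at [0.141, -0.532, 0.303] pointing down, gripper open.
Joint ranges: [-3.03, 3.03], [-0.79, 2.21], [0.23, 2.52], [-1.04, 4.18], [0, 3.07], [-2.55, 2.55]. Speed limits (rad/s): [2.22, 2.22, 2.57, 3.14, 3.14, 3.14].

INTERFACE

Orientations are given as a 3x3 rotation matrix whose columns are the frame's x, y, z axes.
In Python, from station import arm, eyes gives the robot as it stands.
- The arm moves only by the shell command python3 -m handwheel 'ROWS' [FORCE]. ROWS is JSON, a list of rows, each an object with "jaw": the finger opening in mm, from 0 to 94; "offset": the shift along the tool's x, y, z in mm, a list of three; "delta_rot": the turn, a rotation vector about the tool's x, y, z in rad, a list of three. A call has 1 to 20 rows; each row is the pose to reach, as a shift and turn from the pose measured when the call began, along the tool's axes at that moment; what a row does not reach only later rows make up. A row lasts 1/8 s, in which the tool goes at most 62.5 mm and 10.7 degrees, less where a joint would pass 70% of its speed; a pose out of reach is approached as far as the arm can. A call with a gripper value outside its range is refused whole. The fingers move at their own pace and stop on an object; FORCE is the grip in N (left out, the last holds). Time passes only in rows, so rows that repeat a pose let the fingers close. It gives the time, the measured TCP pose, the force and the opening at its end, in the units of the state.
- arm.state(): the state, without advancing time (a new reading comes with each control period).
- eyes.camera(name): name is "scene" or "top" or "wrist"; returns a dict with "image" (384x512x3 uint8, red, green, blue), "K" (3x3 intrinsics, pixels), "eye" and "attitude" of the camera in the world; the wrist camera has in their place "hand_eye" (4x4, takes a point from camera to tool coordinates, whose origin is the TCP and whose axes are the flange's). Camera axes: x right, y up, looking along -z (the intrinsics and any distortion apply to the point x, -y, -z); pixel columns grow to the right and rows downward; lengths in m; the calibration is good to about 2 mm. The wrist camera is an equidistant fisheye: a pixel r from the principal point sees the ray r / f radians off the axis. A picture is of the moment at which its call begins: read the wrist's pose just before it. There is no depth.
- arm.job_done(): hands the job in, once; it reports no verdict.
The state is a dict: "t": time; "q": joint angles; "dq": joint speeds; "joint_torque": joint torques, N m; "position": TCP position; "tcp_rot": TCP orientation; "ft_force": force on the tool from outside, world axes, zero at the start; "moment": the same for the moment, N m; "gripper_width": finger opening in m.
Only numpy, scipy, OpenCV 4.12 (cv2) and the standard library are available. Lean on these libraries where they do the work, as an engineer would, in place of code of your own. Each camera call takes 0.05 s, during which the arm holds its last target.

## Working session

There is one attempt and no reset: what is moved stays moved. The work goes in short steps, Python scripts to look and compute and a shell command to move; the robot and the scene stay as the last step left them, time stands still between calls to the robot, and variables do not carry over. Pictures are saved under pics/ and viewed, and the job is handed in when it is done.

```bash
mkdir -p pics; ls; python3 - <<'E'
from station import arm, eyes
import cv2, numpy as np
s=arm.state(); print(s)
for n in ["scene","top","wrist"]:
    c=eyes.camera(n); cv2.imwrite(f"pics/{n}0.png",c["image"][:,:,::-1])
    print(n,{k:np.round(v,4).tolist() for k,v in c.items() if k!="image"})
E
```

```text
pics
{'t': 0.0, 'q': array([-1.37759215e+00,  3.00491363e-01,  1.52159220e+00, -7.30573857e-06,
        1.32073103e+00, -6.66106438e-02]), 'dq': array([ 3.84001653e-04,  8.71887530e-04,  1.96607904e-03, -1.17182497e-03,
        4.54823732e-05,  3.17539972e-04]), 'joint_torque': array([ 1.79240364e-03, -5.31804729e+01, -3.52733696e+01,  7.08770379e-02,
        2.44704355e-02, -8.73143358e-05]), 'position': array([ 0.14125576, -0.5313877 ,  0.30207045]), 'tcp_rot': array([[ 9.66437112e-01,  2.56903192e-01, -2.41563607e-04],
       [ 2.56903295e-01, -9.66436373e-01,  1.19783999e-03],
       [ 7.42730606e-05, -1.21969550e-03, -9.99999253e-01]]), 'ft_force': array([0.00100721, 0.28664425, 0.20514512]), 'moment': array([0.01944204, 0.02430517, 0.00232026]), 'gripper_width': 0.09398643469263197}
scene {'K': [[397.0284, 0.0, 256.1703], [0.0, 397.0284, 192.5966], [0.0, 0.0, 1.0]], 'eye': [-0.0993, 0.6599, 0.7084], 'attitude': [[-0.76, 0.3174, -0.5671], [-0.6498, -0.3853, 0.6553], [-0.0105, 0.8665, 0.499]]}
top {'K': [[399.9169, 0.0, 252.0576], [0.0, 399.9169, 192.3599], [0.0, 0.0, 1.0]], 'eye': [0.3508, -0.1145, 1.1511], 'attitude': [[0.1012, 0.9738, -0.2035], [-0.9949, 0.0985, -0.0233], [-0.0026, 0.2048, 0.9788]]}
wrist {'K': [[297.3186, 0.0, 254.8946], [0.0, 297.3186, 187.1258], [0.0, 0.0, 1.0]], 'hand_eye': [[0.0003, 0.9582, 0.2861, 0.0841], [1.0, -0.0004, 0.0004, -0.0007], [0.0005, 0.2861, -0.9582, -0.0825], [0.0, 0.0, 0.0, 1.0]]}
```

View pics/top0.png

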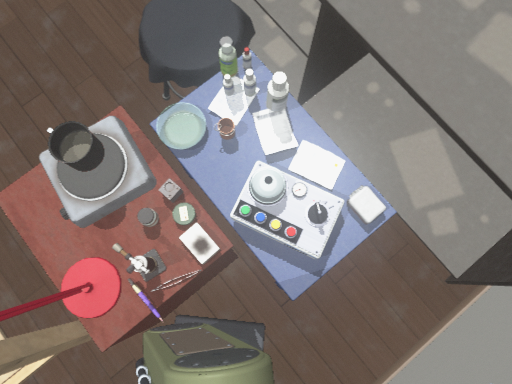

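View pics/scene0.png

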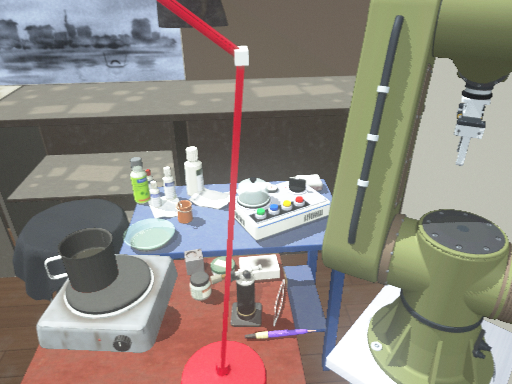

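View pics/wrist0.png

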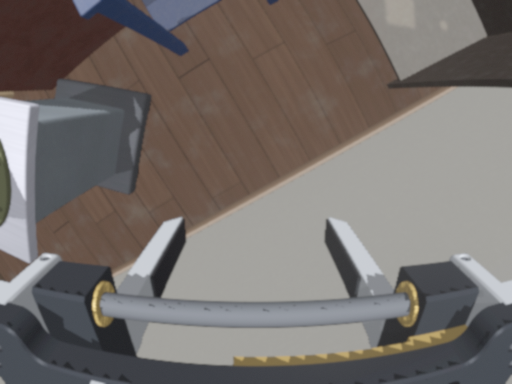

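The top view shows the unit's keys at about green (245,210), blue (260,217), yellow (275,224) and red (291,232), with the valve near (318,212). In the scene view the keys are near (262,213), (274,208), (287,205) and (299,201). The arm is off to the right, clear of the table. Next I'll locate the keys by colour masks.

```bash
cat > h.py <<'E'
import numpy as np, cv2
from station import arm, eyes
def ray(c,uv):
    K=c["K"]; d=np.array([(uv[0]-K[0,2])/K[0,0],-(uv[1]-K[1,2])/K[1,1],-1.])
    return np.array(c["eye"]),np.array(c["attitude"])@d
def plane(c,uv,z):
    e,d=ray(c,uv); return e+d*(z-e[2])/d[2]
def proj(c,P):
    p=np.array(c["attitude"]).T@(np.asarray(P)-c["eye"]); K=c["K"]
    return np.array([K[0,2]+K[0,0]*p[0]/-p[2],K[1,2]+K[1,1]*p[1]/p[2]])
def blobs(img,roi):
    x0,y0,x1,y1=roi; hsv=cv2.cvtColor(img,cv2.COLOR_RGB2HSV)
    out={}
    for n,(a,b) in dict(green=(45,85),blue=(100,125),yellow=(20,35),red=(0,8)).items():
        m=((hsv[...,0]>=a)&(hsv[...,0]<=b)&(hsv[...,1]>150)&(hsv[...,2]>70))
        if n=="red": m|=(hsv[...,0]>172)&(hsv[...,1]>150)&(hsv[...,2]>70)
        mm=np.zeros(m.shape,np.uint8); mm[y0:y1,x0:x1]=m[y0:y1,x0:x1]
        k,l,st,ce=cv2.connectedComponentsWithStats(mm)
        out[n]=[(ce[i]+0,st[i][4]) for i in np.argsort(-st[1:,4])[:2]+1] if k>1 else []
    return out
OWN=dict(green=(-.058,.1),blue=(-.058,.055),yellow=(-.058,.01),red=(-.058,-.035))
E
python3 - <<'E'
from h import *
for n,roi in dict(top=(236,200,302,242),scene=(250,190,310,222)).items():
    c=eyes.camera(n); b=blobs(c["image"],roi)
    for k,v in b.items():
        for uv,a in v: print(n,k,uv.round(1),a,plane(c,uv,.095).round(4))
    im=c["image"][:,:,::-1]
    x0,y0,x1,y1=(220,150,360,260) if n=="top" else (220,165,340,245)
    cv2.imwrite(f"pics/{n}1.png",cv2.resize(im[y0:y1,x0:x1],None,fx=5.5,fy=5,interpolation=cv2.INTER_CUBIC))
E
```

```text
scene green [260.6 210.6] 12 [ 0.5208 -0.075   0.095 ]
scene blue [273.6 206.9] 31 [ 0.5042 -0.1144  0.095 ]
scene yellow [286.5 203.1] 32 [ 0.4882 -0.1555  0.095 ]
scene red [298.8 199.1] 31 [ 0.4734 -0.1972  0.095 ]
```

View pics/top1.png

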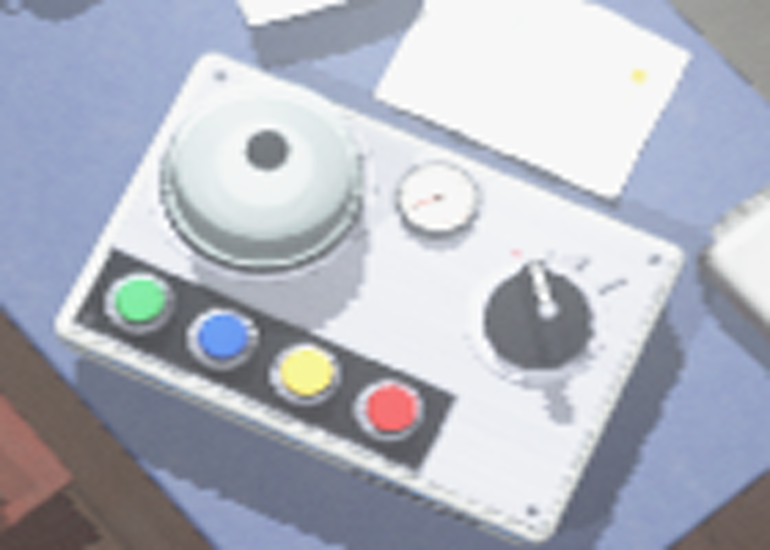

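```bash
sed -i 's/>150)/>SAT)/g; s/^def blobs(img,roi)/def blobs(img,roi,SAT=150)/' h.py
python3 - <<'E'
from h import *
pts={}
for n,roi,S in (("top",(236,200,302,242),90),("scene",(250,190,310,222),90)):
    c=eyes.camera(n); b=blobs(c["image"],roi,S); P={}
    for k,v in b.items():
        for uv,a in v[:1]: P[k]=plane(c,uv,.095); print(n,k,uv.round(1),a,P[k].round(4))
    pts[n]=P
def fit(P):
    ks=list(P); A=np.array([OWN[k] for k in ks]); B=np.array([P[k][:2] for k in ks])
    ca,cb=A.mean(0),B.mean(0); a=A-ca; q=B-cb
    th=np.arctan2((a[:,0]*q[:,1]-a[:,1]*q[:,0]).sum(),(a*q).sum())
    R=np.array([[np.cos(th),-np.sin(th)],[np.sin(th),np.cos(th)]]); o=cb-R@ca
    print("yaw",np.degrees(th).round(2),"o",o.round(4),"res mm",((B-(A@R.T+o))*1000).round(1).tolist())
    return th,R,o
for n in pts: fit(pts[n])
allP={k:(pts["top"][k]+pts["scene"][k])/2 for k in OWN}
th,R,o=fit(allP)
for k,v in dict(OWN,valve=(.018,-.08),bell=(.03,.075)).items(): print(k,(R@v+o).round(4))
print("wing dir deg",np.degrees(th)+37.5)
c=eyes.camera("top")
print(proj(c,[*(R@(.03,.075)+o),.152]),proj(c,[*(R@(.018,-.08)+o),.114]), proj(c,[*(R@(.018,-.08)+o+.028*np.array([np.cos(th+.6545),np.sin(th+.6545)])),.114]))
E
```

```text
top green [245.  209.6] 56 [ 0.5216 -0.0752  0.095 ]
top blue [260.1 216.8] 64 [ 0.5062 -0.1173  0.095 ]
top yellow [275.2 224.3] 59 [ 0.4905 -0.1591  0.095 ]
top red [290.6 231.3] 59 [ 0.4759 -0.2014  0.095 ]
scene green [260.3 211. ] 47 [ 0.5198 -0.0726  0.095 ]
scene blue [273.5 206.9] 50 [ 0.5046 -0.1143  0.095 ]
scene yellow [286.5 202.9] 41 [ 0.4887 -0.1561  0.095 ]
scene red [298.9 199.2] 36 [ 0.4727 -0.1969  0.095 ]
yaw -19.98 o [ 0.542  -0.1886] res mm [[-0.0, -0.4], [-0.0, -0.2], [-0.4, 0.3], [0.4, 0.3]]
yaw -20.76 o [ 0.5392 -0.1859] res mm [[-0.6, -0.8], [0.2, -0.4], [0.2, -0.1], [0.2, 1.2]]
yaw -20.37 o [ 0.5406 -0.1873] res mm [[-0.3, -0.6], [0.1, -0.3], [-0.1, 0.1], [0.3, 0.8]]
green [ 0.521  -0.0733]
blue [ 0.5053 -0.1155]
yellow [ 0.4897 -0.1577]
red [ 0.474  -0.1999]
valve [ 0.5296 -0.2685]
bell [ 0.5948 -0.1274]
wing dir deg 17.13487879116729
[267.70220269 180.01150454] [318.50008114 212.75751591] [316.0569209  202.44902715]
```

Both views agree to about 2–3 mm: yaw is −20.4° and the residuals are under 1 mm. The projected bell and valve points also match the picture. Next I'll move over the green key with the jaws closed.

```bash
python3 -m handwheel '[{"jaw":0,"offset":[14,-10,0],"delta_rot":[0,0,0]},{"jaw":0,"offset":[48,-34,0],"delta_rot":[0,0,0]},{"jaw":0,"offset":[87,-62,0],"delta_rot":[0,0,0]},{"jaw":0,"offset":[130,-93,0],"delta_rot":[0,0,0]},{"jaw":0,"offset":[175,-124,0],"delta_rot":[0,0,0]},{"jaw":0,"offset":[218,-155,0],"delta_rot":[0,0,0]},{"jaw":0,"offset":[262,-186,0],"delta_rot":[0,0,0]},{"jaw":0,"offset":[305,-217,0],"delta_rot":[0,0,0]},{"jaw":0,"offset":[349,-248,0],"delta_rot":[0,0,0]},{"jaw":0,"offset":[388,-276,0],"delta_rot":[0,0,0]},{"jaw":0,"offset":[422,-300,10],"delta_rot":[0,0,0]},{"jaw":0,"offset":[451,-321,30],"delta_rot":[0,0,0]},{"jaw":0,"offset":[470,-335,50],"delta_rot":[0,0,0]},{"jaw":0,"offset":[485,-345,65],"delta_rot":[0,0,0]},{"jaw":0,"offset":[485,-345,75],"delta_rot":[0,0,0]},{"jaw":0,"offset":[485,-345,75],"delta_rot":[0,0,0]}]' 20
python3 - <<'E'
from h import *
s=arm.state(); print(s["t"],s["position"],s["ft_force"],s["gripper_width"],s["tcp_rot"].round(4).tolist())
for n in ("wrist","top","scene"):
    c=eyes.camera(n); cv2.imwrite(f"pics/{n}2.png",c["image"][:,:,::-1])
E
```

```text
t: 2.4
position: [0.5209, -0.0738, 0.2273]
tcp_rot: [[0.967, 0.257, -0.001], [0.257, -0.967, 0.0], [-0.001, -0.001, -1.0]]
ft_force: [-0.4, 0.3, 0.2]
gripper_width: 0.0002
2.4 [ 0.52088491 -0.07384728  0.22725541] [-0.38453465  0.27700086  0.20232952] 0.00020570870900686134 [[0.9665, 0.2566, -0.001], [0.2566, -0.9665, 0.0003], [-0.0009, -0.0005, -1.0]]
```

View pics/wrist2.png

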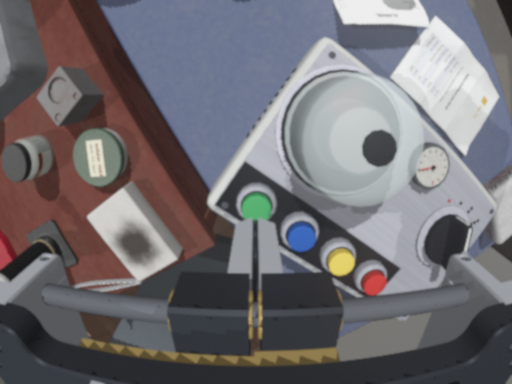

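View pics/scene2.png

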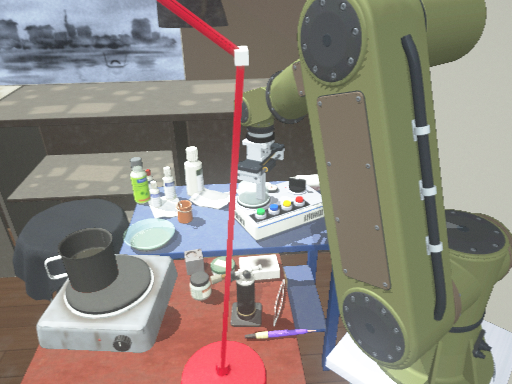

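The wrist view shows green (257,207), blue (301,234), yellow (341,262) and red (373,283), with the valve wing near (450,240). The closed fingertips sit just in front of the green key. I'll measure with the fisheye as a third view.

```bash
cat >> h.py <<'E'
def wplane(c,s,uv,z):
    K=c["K"]; d=np.array(uv,float)-K[:2,2]; r=np.hypot(*d); th=r/K[0,0]
    v=np.array([d[0]/r*np.sin(th),-d[1]/r*np.sin(th),-np.cos(th)])
    H=np.array(c["hand_eye"]); R=s["tcp_rot"]; e=s["position"]+R@H[:3,3]; w=R@H[:3,:3]@v
    return e+w*(z-e[2])/w[2]
def wproj(c,s,P):
    H=np.array(c["hand_eye"]); t=s["tcp_rot"].T@(np.asarray(P)-s["position"]); p=H[:3,:3].T@(t-H[:3,3])
    th=np.arctan2(np.hypot(p[0],p[1]),-p[2]); u=np.array([p[0],-p[1]])/np.hypot(p[0],p[1])
    return c["K"][:2,2]+c["K"][0,0]*th*u
def fit(P):
    ks=list(P); A=np.array([OWN[k] for k in ks]); B=np.array([P[k][:2] for k in ks])
    ca,cb=A.mean(0),B.mean(0); a=A-ca; q=B-cb
    th=np.arctan2((a[:,0]*q[:,1]-a[:,1]*q[:,0]).sum(),(a*q).sum())
    R=np.array([[np.cos(th),-np.sin(th)],[np.sin(th),np.cos(th)]]); o=cb-R@ca
    print("yaw",np.degrees(th).round(2),"o",o.round(4),"res mm",((B-(A@R.T+o))*1000).round(1).tolist())
    return th,R,o
E
python3 - <<'E'
from h import *
s=arm.state(); c=eyes.camera("wrist"); b=blobs(c["image"],(230,180,400,300),100); P={}
for k,v in b.items():
    uv,a=v[0]; P[k]=wplane(c,s,uv,.095); print(k,uv.round(1),a,P[k].round(4))
th,R,o=fit(P)
for k,v in dict(OWN,valve=(.018,-.08)).items(): print(k,(R@v+o).round(4))
tip=s["position"]+s["tcp_rot"][:,2]*.097; print("tip px",wproj(c,s,tip), tip)
print("valve top px",wproj(c,s,[*(R@(.018,-.08)+o),.114]))
cv2.imwrite("pics/w3.png",cv2.resize(c["image"][180:300,200:500,::-1],None,fx=2.6,fy=2.6,interpolation=cv2.INTER_CUBIC))
E
```

```text
green [255.6 206.2] 622 [ 0.5254 -0.0728  0.095 ]
blue [300.3 237. ] 710 [ 0.5087 -0.1149  0.095 ]
yellow [339.9 262.1] 617 [ 0.4936 -0.1568  0.095 ]
red [372.6 282.4] 481 [ 0.479  -0.1976  0.095 ]
yaw -20.37 o [ 0.5447 -0.1862] res mm [[0.3, -0.6], [-0.8, -0.4], [-0.2, -0.2], [0.8, 1.2]]
green [ 0.5252 -0.0722]
blue [ 0.5095 -0.1144]
yellow [ 0.4939 -0.1566]
red [ 0.4782 -0.1988]
valve [ 0.5338 -0.2674]
tip px [256.05088461 231.05850228] [ 0.52139211 -0.07414023  0.13138993]
valve top px [461.95727197 252.48813785]
```

View pics/w3.png

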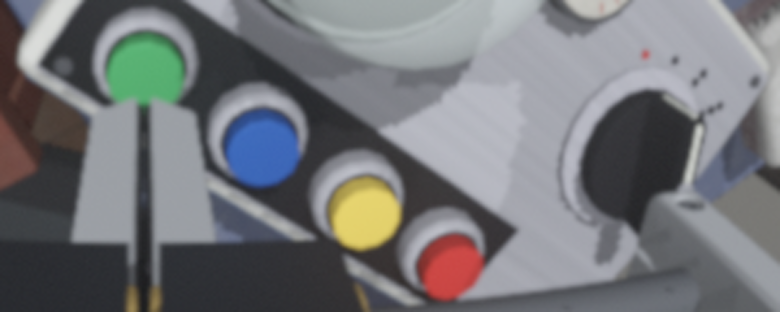

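```bash
python3 -m handwheel '[{"jaw":0,"offset":[1.5,0,12],"delta_rot":[0,0,0]},{"jaw":0,"offset":[1.5,0,25],"delta_rot":[0,0,0]},{"jaw":0,"offset":[1.5,0,33],"delta_rot":[0,0,0]},{"jaw":0,"offset":[1.5,0,36],"delta_rot":[0,0,0]},{"jaw":0,"offset":[1.5,0,38],"delta_rot":[0,0,0]},{"jaw":0,"offset":[1.5,0,39],"delta_rot":[0,0,0]},{"jaw":0,"offset":[1.5,0,39],"delta_rot":[0,0,0]}]'
```

```text
t: 3.48
position: [0.5228, -0.0737, 0.1896]
tcp_rot: [[0.967, 0.256, 0.001], [0.256, -0.967, -0.0], [0.001, 0.0, -1.0]]
ft_force: [-2.0, 0.3, 2.9]
gripper_width: 0.0005
```

```bash
python3 -m handwheel '[{"jaw":0,"offset":[0,0,1.5],"delta_rot":[0,0,0]},{"jaw":0,"offset":[0,0,3],"delta_rot":[0,0,0]},{"jaw":0,"offset":[0,0,4],"delta_rot":[0,0,0]},{"jaw":0,"offset":[0,0,4],"delta_rot":[0,0,0]}]'
```

```text
t: 3.98
position: [0.523, -0.0737, 0.1871]
tcp_rot: [[0.967, 0.256, 0.002], [0.256, -0.967, -0.0], [0.002, 0.001, -1.0]]
ft_force: [-9.3, 2.2, 22.1]
gripper_width: 0.0005
```

Green bottomed out: the tip was at 0.090 m and the force 22 N. Next I'll lift, check, and go on to blue.

```bash
python3 -m handwheel '[{"jaw":0,"offset":[0,0,-6],"delta_rot":[0,0,0]},{"jaw":0,"offset":[0,0,-20],"delta_rot":[0,0,0]},{"jaw":0,"offset":[0,0,-30],"delta_rot":[0,0,0]},{"jaw":0,"offset":[-8,11,-30],"delta_rot":[0,0,0]},{"jaw":0,"offset":[-20,28,-30],"delta_rot":[0,0,0]},{"jaw":0,"offset":[-26,36,-30],"delta_rot":[0,0,0]},{"jaw":0,"offset":[-26,36,-30],"delta_rot":[0,0,0]}]'
python3 - <<'E'
from h import *
s=arm.state(); c=eyes.camera("wrist"); b=blobs(c["image"],(180,130,400,300),100); P={}
for k,v in b.items():
    if v: uv,a=v[0]; P[k]=wplane(c,s,uv,.095); print(k,uv.round(1),a,P[k].round(4))
print("tip px",wproj(c,s,s["position"]+s["tcp_rot"][:,2]*.097),s["position"])
cv2.imwrite("pics/w4.png",c["image"][:,:,::-1])
E
```

```text
t: 4.85
position: [0.5067, -0.1157, 0.2169]
tcp_rot: [[0.967, 0.255, 0.002], [0.255, -0.967, -0.0], [0.002, 0.001, -1.0]]
ft_force: [0.2, 0.4, 0.6]
gripper_width: 0.0006
green [205.9 182. ] 827 [ 0.5238 -0.074   0.095 ]
blue [256.2 209.7] 550 [ 0.5125 -0.1145  0.095 ]
yellow [302.9 244.5] 781 [ 0.4935 -0.1572  0.095 ]
red [343.2 269.5] 654 [ 0.4786 -0.1985  0.095 ]
tip px [256.05135399 231.05812821] [ 0.50673493 -0.11574215  0.2169308 ]
```

View pics/w4.png

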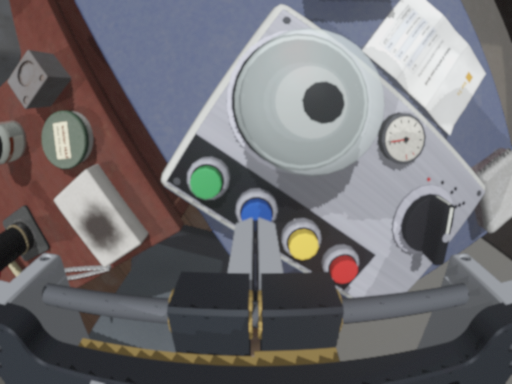

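Green is up again at (206,182), and the fingers are over blue at (256,210). Pressing blue.

```bash
python3 -m handwheel '[{"jaw":0,"offset":[1.5,0,10],"delta_rot":[0,0,0]},{"jaw":0,"offset":[1.5,0,20],"delta_rot":[0,0,0]},{"jaw":0,"offset":[1.5,0,25],"delta_rot":[0,0,0]},{"jaw":0,"offset":[1.5,0,28],"delta_rot":[0,0,0]},{"jaw":0,"offset":[1.5,0,30],"delta_rot":[0,0,0]},{"jaw":0,"offset":[1.5,0,31],"delta_rot":[0,0,0]},{"jaw":0,"offset":[1.5,0,31],"delta_rot":[0,0,0]},{"jaw":0,"offset":[1.5,0,31],"delta_rot":[0,0,0]}]'
```

```text
t: 5.9
position: [0.5085, -0.1148, 0.1872]
tcp_rot: [[0.967, 0.256, 0.003], [0.256, -0.967, -0.0], [0.003, 0.001, -1.0]]
ft_force: [-9.0, 3.7, 16.4]
gripper_width: 0.0005
```

```bash
python3 -m handwheel '[{"jaw":0,"offset":[0,0,-6],"delta_rot":[0,0,0]},{"jaw":0,"offset":[0,0,-20],"delta_rot":[0,0,0]},{"jaw":0,"offset":[0,0,-30],"delta_rot":[0,0,0]},{"jaw":0,"offset":[-8,11,-30],"delta_rot":[0,0,0]},{"jaw":0,"offset":[-20,28,-30],"delta_rot":[0,0,0]},{"jaw":0,"offset":[-26,37,-30],"delta_rot":[0,0,0]},{"jaw":0,"offset":[-26,37,-30],"delta_rot":[0,0,0]}]'
python3 - <<'E'
from h import *
s=arm.state(); c=eyes.camera("wrist"); b=blobs(c["image"],(130,100,400,300),100); P={}
for k,v in b.items():
    if v: uv,a=v[0]; P[k]=wplane(c,s,uv,.095); print(k,uv.round(1),a,P[k].round(4))
cv2.imwrite("pics/w5.png",c["image"][:,:,::-1])
E
```

```text
t: 6.78
position: [0.4924, -0.1579, 0.217]
tcp_rot: [[0.967, 0.254, 0.003], [0.254, -0.967, -0.0], [0.002, 0.001, -1.0]]
ft_force: [0.0, 0.1, -1.1]
gripper_width: 0.0007
green [155.3 150.2] 823 [ 0.5234 -0.0746  0.095 ]
blue [205.9 183.4] 876 [ 0.5084 -0.1163  0.095 ]
yellow [256.1 210.3] 513 [ 0.4978 -0.1567  0.095 ]
red [302.8 245.5] 773 [ 0.4783 -0.1995  0.095 ]
```

View pics/w5.png

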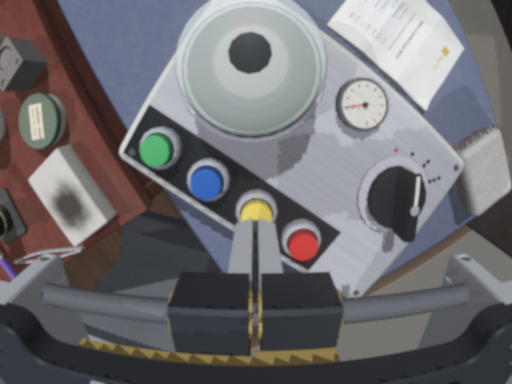

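Green and blue are both up, and the fingers are over yellow at (256,210). Pressing yellow.

```bash
python3 -m handwheel '[{"jaw":0,"offset":[1,0,10],"delta_rot":[0,0,0]},{"jaw":0,"offset":[1,0,20],"delta_rot":[0,0,0]},{"jaw":0,"offset":[1,0,25],"delta_rot":[0,0,0]},{"jaw":0,"offset":[1,0,28],"delta_rot":[0,0,0]},{"jaw":0,"offset":[1,0,30],"delta_rot":[0,0,0]},{"jaw":0,"offset":[1,0,31],"delta_rot":[0,0,0]},{"jaw":0,"offset":[1,0,31],"delta_rot":[0,0,0]},{"jaw":0,"offset":[1,0,31],"delta_rot":[0,0,0]}]'
```

```text
t: 7.82
position: [0.4937, -0.157, 0.1872]
tcp_rot: [[0.967, 0.255, 0.003], [0.255, -0.967, 0.0], [0.003, 0.001, -1.0]]
ft_force: [-8.7, 5.7, 16.5]
gripper_width: 0.0005
```

```bash
python3 -m handwheel '[{"jaw":0,"offset":[0,0,-6],"delta_rot":[0,0,0]},{"jaw":0,"offset":[0,0,-25],"delta_rot":[0,0,0]},{"jaw":0,"offset":[0,0,-50],"delta_rot":[0,0,0]},{"jaw":50,"offset":[1,10,-60],"delta_rot":[0,0,0]},{"jaw":50,"offset":[3,35,-60],"delta_rot":[0,0,-0.02]},{"jaw":50,"offset":[5,65,-60],"delta_rot":[0,0,-0.04]},{"jaw":50,"offset":[7,95,-60],"delta_rot":[0,0,-0.04]},{"jaw":50,"offset":[8,112,-60],"delta_rot":[0,0,-0.04]},{"jaw":50,"offset":[8,117,-60],"delta_rot":[0,0,-0.04]},{"jaw":50,"offset":[8,117,-60],"delta_rot":[0,0,-0.04]}]'
python3 - <<'E'
from h import *
s=arm.state(); c=eyes.camera("wrist"); b=blobs(c["image"],(20,20,300,300),100); P={}
for k,v in b.items():
    if v: uv,a=v[0]; P[k]=wplane(c,s,uv,.095); print(k,uv.round(1),a,P[k].round(4))
th,R,o=fit(P); v=R@(.018,-.08)+o; print("valve",v,s["position"])
for z in(.114,.1): print(wproj(c,s,[*v,z]))
cv2.imwrite("pics/w6.png",c["image"][:,:,::-1])
cv2.imwrite("pics/w6z.png",cv2.resize(c["image"][140:280,170:350,::-1],None,fx=4,fy=4,interpolation=cv2.INTER_CUBIC))
E
```

```text
t: 9.07
position: [0.531, -0.2678, 0.2472]
tcp_rot: [[0.956, 0.293, 0.003], [0.293, -0.956, 0.0], [0.003, 0.001, -1.0]]
ft_force: [0.3, 0.2, -0.9]
gripper_width: 0.0502
green [ 57.4 150.6] 419 [ 0.5243 -0.0755  0.095 ]
blue [ 90.9 177.8] 506 [ 0.5092 -0.1176  0.095 ]
yellow [128.3 206.3] 547 [ 0.4941 -0.1596  0.095 ]
red [ 42.2 160.3] 2038 [ 0.5099 -0.0572  0.095 ]
yaw -102.61 o [ 0.465 -0.152] res mm [[-50.9, 41.7], [-22.1, -10.2], [6.7, -62.1], [66.4, 30.6]]
valve [ 0.38299545 -0.15210195] [ 0.53097353 -0.26778513  0.24715027]
[105.20351396 306.50658949]
[110.32731934 298.67761671]
```

View pics/w6.png

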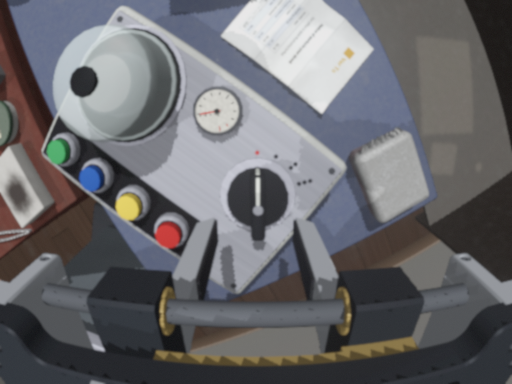

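View pics/w6z.png

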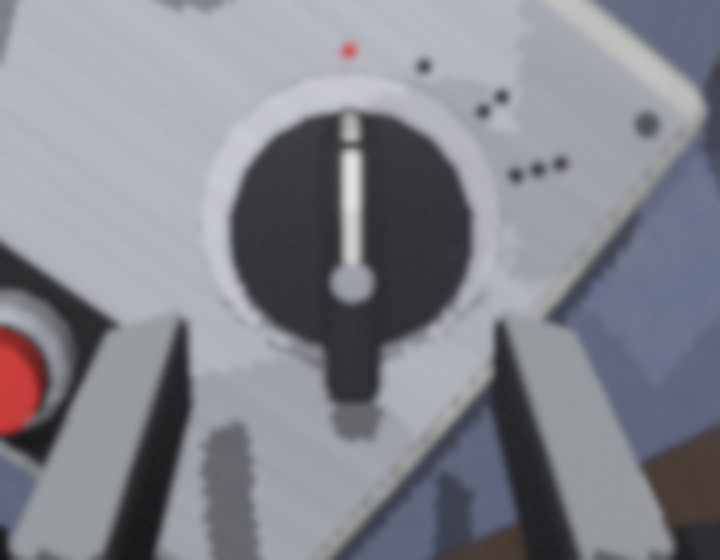

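The wing is aligned with the fingers. It runs upright at column ≈258, with its pivot screw at ≈(258,211) and the fingers centred at ≈255.

```bash
python3 - <<'E'
from h import *
s=arm.state(); c=eyes.camera("wrist")
print(s["t"])
a=wplane(c,s,(170+352/4,140+284/4),.115); print("pivot",a)
p1=wplane(c,s,(170+348/4,140+145/4),.114);p2=wplane(c,s,(170+354/4,140+380/4),.114);d=p1-p2
print("wing",p1,p2,np.degrees(np.arctan2(d[1],d[0])), "tool x",np.degrees(np.arctan2(s["tcp_rot"][1,0],s["tcp_rot"][0,0])))
P={k:wplane(c,s,blobs(c["image"],r,100)[k][0][0],.095) for k,r in dict(green=(20,100,110,300),blue=(70,100,120,300),yellow=(110,100,150,300),red=(140,195,188,260)).items()}
th,R,o=fit(P); v=R@(.018,-.08)+o; print("valve",v)
for q in (a,np.array([*v,0])): print("tool-frame xy mm",(s["tcp_rot"].T@(q-s["position"]))[:2]*1000)
E
```

```text
9.125
pivot [ 0.53247215 -0.26885081  0.115     ]
wing [ 0.55849724 -0.25998332  0.114     ] [ 0.5124484  -0.27552235  0.114     ] 18.646795175702103 tool x 17.0797897147588
yaw -19.86 o [ 0.5451 -0.1888] res mm [[-0.2, -0.6], [-0.1, -0.2], [0.1, 0.1], [0.2, 0.7]]
valve [ 0.53490698 -0.27014852]
tool-frame xy mm [0.66553736 1.63535545]
tool-frame xy mm [2.29258823 3.51473651]
```

```bash
python3 -m handwheel '[{"jaw":50,"offset":[1,1.5,10],"delta_rot":[0,0,-0.015]},{"jaw":50,"offset":[1,1.5,28],"delta_rot":[0,0,-0.015]},{"jaw":50,"offset":[1,1.5,45],"delta_rot":[0,0,-0.015]},{"jaw":50,"offset":[1,1.5,54],"delta_rot":[0,0,-0.015]},{"jaw":50,"offset":[1,1.5,58],"delta_rot":[0,0,-0.015]},{"jaw":30,"offset":[1,1.5,58],"delta_rot":[0,0,-0.015]},{"jaw":20,"offset":[1,1.5,58],"delta_rot":[0,0,-0.015]},{"jaw":8,"offset":[1,1.5,58],"delta_rot":[0,0,-0.015]},{"jaw":8,"offset":[1,1.5,58],"delta_rot":[0,0,-0.015]},{"jaw":8,"offset":[1,1.5,58],"delta_rot":[0,0,-0.015]}]' 10
python3 - <<'E'
from h import *
s=arm.state(); print(s["moment"],s["q"])
c=eyes.camera("wrist"); cv2.imwrite("pics/w7.png",c["image"][:,:,::-1])
E
```

```text
t: 10.42
position: [0.5328, -0.2691, 0.1897]
tcp_rot: [[0.951, 0.308, 0.004], [0.308, -0.951, -0.001], [0.004, 0.003, -1.0]]
ft_force: [2.1, -5.3, -1.1]
gripper_width: 0.0121
[-0.89392206 -0.3597187  -0.03107092] [-5.29425033e-01  5.11710230e-01  1.49986499e+00  1.02172489e-03
  1.12565653e+00  7.27896653e-01]
```

View pics/w7.png

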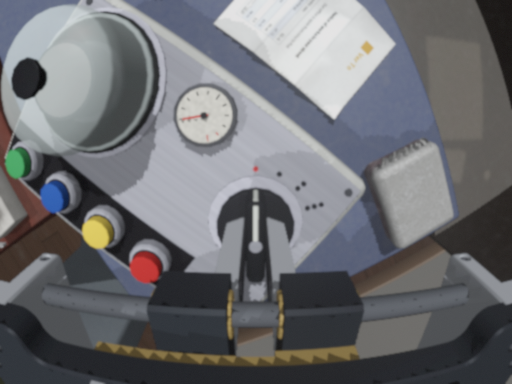

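The wing is gripped (opening 12.1 mm). Next I'll firm up the grip, cancel the small side load and turn in stages.

```bash
python3 -m handwheel '[{"jaw":8,"offset":[0,0.4,0],"delta_rot":[0,0,0]},{"jaw":8,"offset":[0,0.4,0],"delta_rot":[0,0,0.03]},{"jaw":8,"offset":[0,0.4,0],"delta_rot":[0,0,0.1]},{"jaw":8,"offset":[0,0.4,0],"delta_rot":[0,0,0.18]},{"jaw":8,"offset":[0,0.4,0],"delta_rot":[0,0,0.26]},{"jaw":8,"offset":[0,0.4,0],"delta_rot":[0,0,0.34]},{"jaw":8,"offset":[0,0.4,0],"delta_rot":[0,0,0.42]},{"jaw":8,"offset":[0,0.4,0],"delta_rot":[0,0,0.5]},{"jaw":8,"offset":[0,0.4,0],"delta_rot":[0,0,0.5]}]' 35
python3 - <<'E'
from h import *
s=arm.state(); print(s["moment"],s["q"],np.arctan2(s["tcp_rot"][1,0],s["tcp_rot"][0,0])); p=s["position"]; f=s["ft_force"]
# moment about z at the tool, and force in tool axes
print(s["tcp_rot"].T@f)
E
```

```text
t: 11.6
position: [0.5329, -0.2695, 0.1897]
tcp_rot: [[0.983, -0.186, 0.004], [-0.186, -0.983, -0.001], [0.004, 0.001, -1.0]]
ft_force: [-1.1, 0.6, 0.7]
gripper_width: 0.0118
[0.26205454 0.13630749 0.16564943] [-5.29778538e-01  5.12226194e-01  1.49904010e+00  9.30120084e-04
  1.12611164e+00  1.22783308e+00] -0.1872123084024331
[-1.18483385 -0.40510046 -0.72206706]
```

```bash
python3 -m handwheel '[{"jaw":8,"offset":[0,0,0],"delta_rot":[0,0,0.06]},{"jaw":8,"offset":[0,0,0],"delta_rot":[0,0,0.14]},{"jaw":8,"offset":[0,0,0],"delta_rot":[0,0,0.22]},{"jaw":8,"offset":[0,0,0],"delta_rot":[0,0,0.3]},{"jaw":8,"offset":[0,0,0],"delta_rot":[0,0,0.38]},{"jaw":8,"offset":[0,0,0],"delta_rot":[0,0,0.46]},{"jaw":8,"offset":[0,0,0],"delta_rot":[0,0,0.54]},{"jaw":8,"offset":[0,0,0],"delta_rot":[0,0,0.62]},{"jaw":8,"offset":[0,0,0],"delta_rot":[0,0,0.69]},{"jaw":8,"offset":[0,0,0],"delta_rot":[0,0,0.74]},{"jaw":8,"offset":[0,0,0],"delta_rot":[0,0,0.78]},{"jaw":8,"offset":[0,0,0],"delta_rot":[0,0,0.78]}]'
python3 - <<'E'
from h import *
s=arm.state(); print(s["moment"],s["q"][5],np.arctan2(s["tcp_rot"][1,0],s["tcp_rot"][0,0])); f=s["ft_force"]
print(s["tcp_rot"].T@f)
c=eyes.camera("wrist"); cv2.imwrite("pics/w8.png",c["image"][:,:,::-1])
cv2.imwrite("pics/w8z.png",cv2.resize(c["image"][150:290,170:350,::-1],None,fx=4,fy=4,interpolation=cv2.INTER_CUBIC))
E
```

```text
t: 13.1
position: [0.5327, -0.2697, 0.1897]
tcp_rot: [[0.569, -0.823, 0.004], [-0.823, -0.569, -0.002], [0.004, -0.002, -1.0]]
ft_force: [-3.1, -1.2, 0.7]
gripper_width: 0.0118
[-0.32638645  0.52979821  0.09984806] 2.0064136389577043 -0.9658539699547309
[-0.77484527  3.19291741 -0.68954578]
```

View pics/w8z.png

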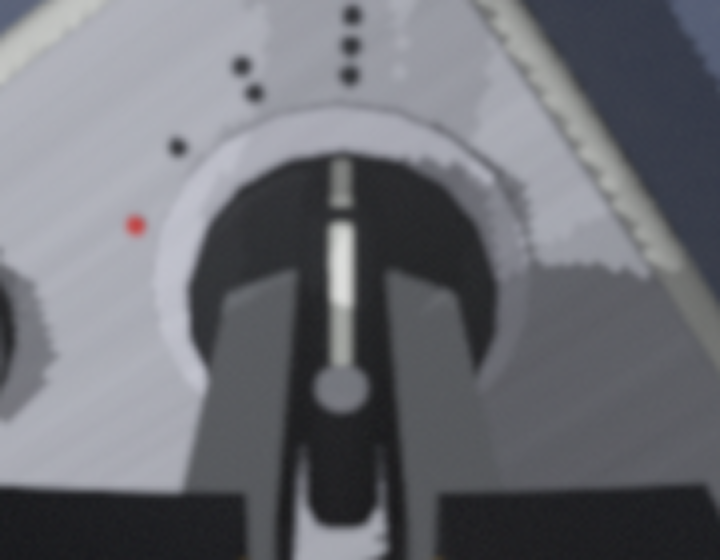

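The pointer is almost at the three dots. I'll advance in small steps and watch the twist moment for the click and the stop.

```bash
cat > st.py <<'E'
from h import *
s=arm.state(); y=np.arctan2(s["tcp_rot"][1,0],s["tcp_rot"][0,0]); print("Mz",s["moment"].round(3),"yaw",y.round(4),np.degrees(y).round(2),"f tool",(s["tcp_rot"].T@s["ft_force"]).round(2))
E
for i in 1; do :; done
python3 -m handwheel '[{"jaw":8,"offset":[0,0,0],"delta_rot":[0,0,0.015]},{"jaw":8,"offset":[0,0,0],"delta_rot":[0,0,0.015]}]' | head -1; python3 st.py
python3 -m handwheel '[{"jaw":8,"offset":[0,0,0],"delta_rot":[0,0,0.015]},{"jaw":8,"offset":[0,0,0],"delta_rot":[0,0,0.015]}]' | head -1; python3 st.py
```

```text
t: 13.4
Mz [-0.192  0.358  0.094] yaw -0.9802 -56.16 f tool [ 0.24  1.77 -0.37]
t: 13.65
Mz [-0.137  0.379  0.063] yaw -0.9955 -57.04 f tool [ 0.19  1.85 -0.01]
```

```bash

python3 -m handwheel '[{"jaw":8,"offset":[0,0,0],"delta_rot":[0,0,0.012]},{"jaw":8,"offset":[0,0,0],"delta_rot":[0,0,0.012]}]' | head -1; python3 st.py
python3 -m handwheel '[{"jaw":8,"offset":[0,0,0],"delta_rot":[0,0,0.012]},{"jaw":8,"offset":[0,0,0],"delta_rot":[0,0,0.012]}]' | head -1; python3 st.py
```

```text
t: 13.9
Mz [-0.15   0.349  0.147] yaw -1.0076 -57.73 f tool [-0.5   2.9   0.54]
t: 14.15
Mz [-0.173  0.393  0.123] yaw -1.0199 -58.43 f tool [0.35 1.24 0.27]
```

```bash

python3 -m handwheel '[{"jaw":8,"offset":[0,0,0],"delta_rot":[0,0,0.012]},{"jaw":8,"offset":[0,0,0],"delta_rot":[0,0,0.012]}]' | head -1; python3 st.py
python3 -m handwheel '[{"jaw":8,"offset":[0,0,0],"delta_rot":[0,0,0]},{"jaw":8,"offset":[0,0,0],"delta_rot":[0,0,0]},{"jaw":8,"offset":[0,0,0],"delta_rot":[0,0,0]},{"jaw":8,"offset":[0,0,0],"delta_rot":[0,0,0]},{"jaw":8,"offset":[0,0,0],"delta_rot":[0,0,0]},{"jaw":8,"offset":[0,0,0],"delta_rot":[0,0,0]},{"jaw":8,"offset":[0,0,0],"delta_rot":[0,0,0]},{"jaw":8,"offset":[0,0,0],"delta_rot":[0,0,0]}]' ; python3 st.py
python3 - <<'E'
from h import *
for n in ("wrist","top"):
    c=eyes.camera(n); cv2.imwrite(f"pics/{n}9.png",c["image"][:,:,::-1])
    if n=="wrist": cv2.imwrite("pics/w9z.png",cv2.resize(c["image"][150:290,170:350,::-1],None,fx=4,fy=4,interpolation=cv2.INTER_CUBIC))
E
```

```text
t: 14.4
Mz [-0.139  0.408  0.182] yaw -1.0322 -59.14 f tool [ 0.28  1.63 -0.07]
t: 15.4
position: [0.5327, -0.2697, 0.1897]
tcp_rot: [[0.513, -0.858, 0.004], [-0.858, -0.513, -0.002], [0.003, -0.002, -1.0]]
ft_force: [-2.1, -1.5, -0.0]
gripper_width: 0.012
Mz [-0.2    0.428  0.134] yaw -1.0322 -59.14 f tool [0.26 2.58 0.01]
```

View pics/w9z.png

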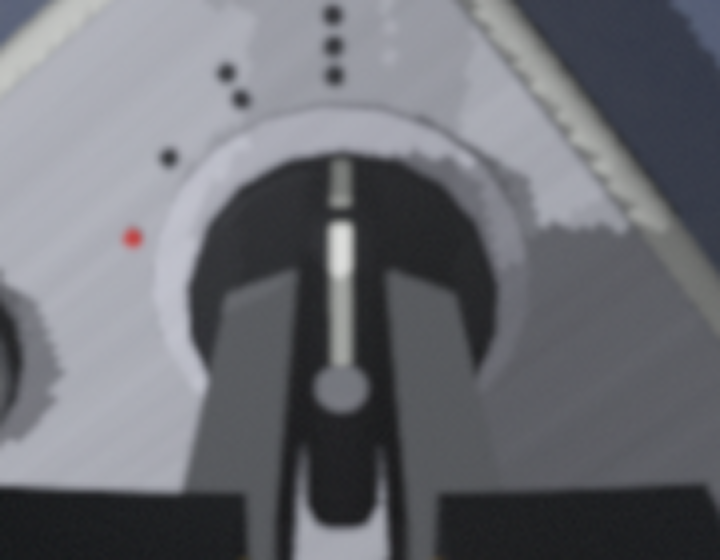

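View pics/wrist9.png

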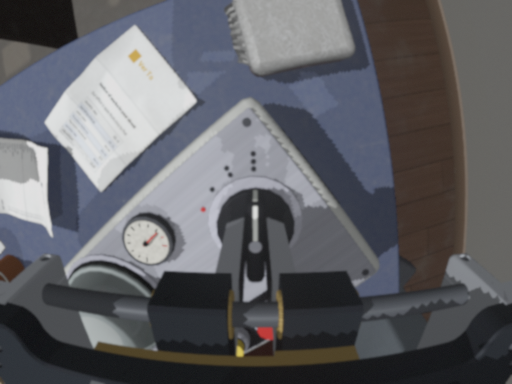

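View pics/top9.png

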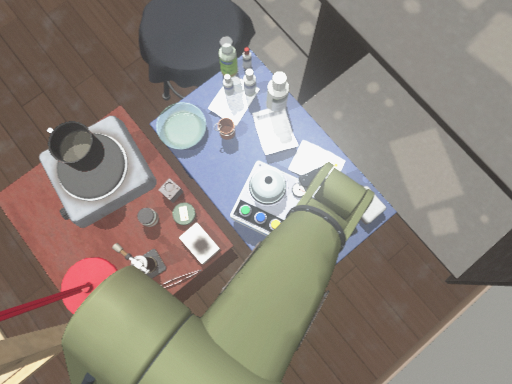

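```bash
python3 - <<'E'
from h import *
s=arm.state(); c=eyes.camera("wrist")
z=lambda u,v:(170+u/4,150+v/4)
ax=wplane(c,s,z(341,389),.115); print("axis",ax, s["t"])
p=wplane(c,s,z(341,165),.114); print("pointer",np.degrees(np.arctan2(*(p-ax)[[1,0]])))
for n,uv in dict(d3a=(333,15),d3b=(334,46),d3c=(334,76),d2=(234,86),d1=(168,158),red=(133,238)).items():
    d=wplane(c,s,z(*uv),.0745)-ax; print(n,np.degrees(np.arctan2(d[1],d[0])).round(2),(np.hypot(d[0],d[1])*1000).round(1))
E
```

```text
axis [ 0.53260956 -0.26847065  0.115     ] 15.5
pointer -59.10059406365485
d3a -57.51 48.9
d3b -57.53 43.6
d3c -57.3 38.3
d2 -32.46 41.0
d1 -7.09 38.5
red 17.87 38.4
```

The dots put the third click at yaw −57.5°. The pointer is at −59.1°, about 1.6° past the click and short of the stop. I'll ease back slightly to sit just at the click, then hold.

```bash

python3 -m handwheel '[{"jaw":8,"offset":[0,0,0],"delta_rot":[0,0,-0.012]},{"jaw":8,"offset":[0,0,0],"delta_rot":[0,0,-0.012]},{"jaw":8,"offset":[0,0,0],"delta_rot":[0,0,-0.012]},{"jaw":8,"offset":[0,0,0],"delta_rot":[0,0,-0.012]},{"jaw":8,"offset":[0,0,0],"delta_rot":[0,0,-0.012]},{"jaw":8,"offset":[0,0,0],"delta_rot":[0,0,-0.012]},{"jaw":8,"offset":[0,0,0],"delta_rot":[0,0,-0.012]},{"jaw":8,"offset":[0,0,0],"delta_rot":[0,0,-0.012]}]' ; python3 st.py
python3 - <<'E'
from h import *
c=eyes.camera("scene"); cv2.imwrite("pics/scene10.png",c["image"][:,:,::-1])
c=eyes.camera("wrist"); cv2.imwrite("pics/w10z.png",cv2.resize(c["image"][150:290,170:350,::-1],None,fx=4,fy=4,interpolation=cv2.INTER_CUBIC))
E
```

```text
t: 16.55
position: [0.5327, -0.2697, 0.1897]
tcp_rot: [[0.523, -0.852, 0.004], [-0.852, -0.523, -0.002], [0.003, -0.002, -1.0]]
ft_force: [-1.6, -1.3, 0.2]
gripper_width: 0.0116
Mz [-0.149  0.346  0.154] yaw -1.0202 -58.45 f tool [ 0.3   2.07 -0.24]
```

View pics/w10z.png

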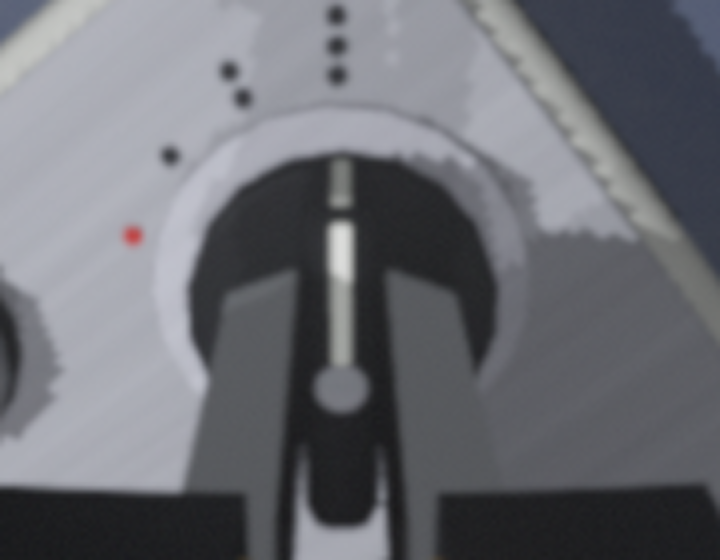

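View pics/scene10.png

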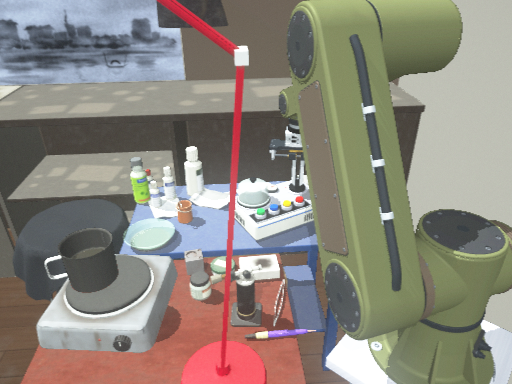

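The pointer column (341) lines up with the three dots (337), the grip holds steadily, all keys are up and the bystanders are undisturbed. Handing in.

```bash
python3 -c "
from station import arm
print(arm.job_done()); s=arm.state(); print(s['t'],s['gripper_width'],s['moment'])"
```

```text
the job is handed in; nothing more can be done
None
the job is handed in; nothing more can be done
```

The job is done and handed in at about t = 16.6 s of the 59 s allowed. The vacuum unit is started, and the gripper is holding the valve at the third click with 35 N of grip.

- **Keys:** I pressed green, then blue, then yellow, each down to its stop. The measured force was 16–22 N against the 5 N spring, with the fingertip 5 mm down. Green and blue were up again in the wrist pictures. Yellow's height I did not measure after release, but it looked up in the later pictures. The red key was never touched.
- **Valve:** I turned it clockwise until the twist moment dipped and recovered at the third click. I went about 1.6° past the click, short of the solid stop, then eased back. At the last check the pointer was at −58.45°, against −57.5° measured for the three dots. That is about 1° past the click, or a turn of roughly 1.325 rad. The hold was steady and the gauge needle had moved.
- **Bystanders:** nothing looked disturbed in the last pictures; the arm hid part of the view from above.
- **Disagreement:** the cameras differed by 2–4 mm on the unit's position. I averaged them for the keys and corrected by force at the valve, where the side load fell to about 2 N.
- **Not checked:** the state could not be read after hand-in, so I have no reading from the final second of holding.

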